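# Load the bust scanner and choose its programme

## Task

Stand the medium-sized one of the three plaster busts upright on the scanner's black turntable, inside the white ring, setting it down gently rather than dropping it. Then, with the bust standing there, turn the selector dial until its white pointer line clicks in at the red dot, and let go. Leave the other two busts, the jar and the spatula where they are.

Things in the scene. Friction and masses are not known exactly. Their poses are not given: they have to be found in the camera images.
- station: The scan station: a fixed low grey box, 170 mm (x) by 360 mm (y from -150 to +210) by 35 mm high. Origin on the bench, midway between turntable centre (0, 85) mm and dial axis (0, -85) mm; a white sensor head, 50 by 22 mm in plan, reaching 110 mm above the bench, stands at (0, 193) mm. z up; its yaw varies.
- turntable (a point): Centre of the top face of the black turntable: a disc of 120 mm diameter, its top 45 mm above the bench; it does not turn. A flat white ring of 41 mm radius is drawn round this point. Axes as station.
- dial (a joint): Angle of the selector dial, rad, growing clockwise seen from above, limits -0.12 to 2.74. Click-stops at 0, 30, 60, 90, 120 and 150 degrees; let go, it springs to the nearest. It starts at the 0 or 30 degree stop (off, no dots); the four dots are at 60, 90, 120 and 150 degrees. Passing between stops takes about 0.07 N m.
- dial_grip (a point): On the dial's axis, 64 mm above the bench, where to grip. The dial is a black knob: a disc of 52 mm diameter (38 to 46 mm above the bench) with a grip bar on it, 50 mm long, 14 mm wide, top at 76 mm. Pinch the bar across its width. Turns with the dial: x along the bar to the pointer end, z up.
- dial_index (a point): The point at which the dial's pointer aims: 46 mm from the dial's axis along the pointer (the bar's end with the white line on top and down its end face), just above the panel, on the circle of the coloured dots; turns with the dial.
- mark_red: A flat red dot, 12 mm in diameter, 1.5 mm thick, on the black dial panel; one of four marks (red, blue, yellow, green, order changing from run to run) at 46 mm from the dial's axis. Origin at its centre. Fixed to the station.
- mark_blue: A flat blue dot, 12 mm in diameter, 1.5 mm thick, on the black dial panel; one of four marks (red, blue, yellow, green, order changing from run to run) at 46 mm from the dial's axis. Origin at its centre. Fixed to the station.
- mark_yellow: A flat yellow dot, 12 mm in diameter, 1.5 mm thick, on the black dial panel; one of four marks (red, blue, yellow, green, order changing from run to run) at 46 mm from the dial's axis. Origin at its centre. Fixed to the station.
- mark_green: A flat green dot, 12 mm in diameter, 1.5 mm thick, on the black dial panel; one of four marks (red, blue, yellow, green, order changing from run to run) at 46 mm from the dial's axis. Origin at its centre. Fixed to the station.
- bust_medium: The medium-sized of three look-alike white plaster heads on round dark wood plinths: 84 mm tall, plinth diameter 42. Grip the head: a drum of 32 mm diameter, sides upright from 58 to 74 mm height; neck 16, shoulders 40 mm wide at 28 mm height. Origin: centre of the underside, z up; nose to -x, hair bun to +x (to 21 mm from the axis). Loose, upright, about 110 g.
- bust_small: The smallest of three look-alike white plaster heads on round dark wood plinths: 67 mm tall, plinth diameter 34. Grip the head: a drum of 26 mm diameter, sides upright from 46 to 59 mm height; neck 13, shoulders 32 mm wide at 22 mm height. Origin: centre of the underside, z up; nose to -x, hair bun to +x (to 17 mm from the axis). Loose, upright, about 70 g.
- bust_large: The largest of three look-alike white plaster heads on round dark wood plinths: 101 mm tall, plinth diameter 50. Grip the head: a drum of 38 mm diameter, sides upright from 70 to 89 mm height; neck 19, shoulders 48 mm wide at 34 mm height. Origin: centre of the underside, z up; nose to -x, hair bun to +x (to 25 mm from the axis). Loose, upright, about 160 g.
- jar: A small brown glass jar with a black cap and a pale label, 54 mm in diameter, 75 mm tall, loose. Origin at the centre of its underside. Bystander.
- spatula: A spatula lying on the bench, about 190 mm long, loose; it lies along its own x axis, handle to -x. Bystander.
Not all that is in view belongs to the job. Leave any blue or yellow look-alike of the bust_medium alone.

How it is judged:
By the outcome, as a careful person would: the job done as asked, in the order asked, and still so for the second after the job is handed in, with the robot touching nothing.
It also fails if it takes over 67 s, if anything falls off the work surface, if the arm or the gripper's body presses on something with over 40 N, if the wrist force passes 120 N, or if a joint passes its speed limit or range.

## Robot

A 6-joint arm with a two-finger parallel gripper is mounted at the origin on the work surface. World frame = base frame: x ahead of the robot, y to its left, z up, the work surface at z = 0. Lengths are in m, angles in rad, forces in N, time in s.
With the tool pointing down it reaches from about 0.35 to 0.775 m from the base axis. Payload 7.3 kg.
Tool frame: the origin (TCP) lies between the finger pads; the fingertips stand ahead of it and the grasp point (between the pads) lies 6 mm ahead of it (robot.tip_extent is the x of the fingertips in the tool frame, in m); x points along the fingers, z is the direction in which the jaws open and shut, and the axes are right-handed (so a half turn about x gives the same grasp; the last joint's range is limited). The gripper opens to 92 mm and grips with 3 to 60 N. Pads are 19 mm wide; open, the fingers measure 130 mm over their backs; the gripper's body (75 mm by 190 mm) begins 47 mm behind the grasp point.
Start: joints at [-1.27, 0.342, 1.524, -0, 1.275, -0.146], TCP at [0.227, -0.473, 0.252] pointing down, gripper open.
Joint ranges: [-2.53, 2.53], [-0.77, 2.02], [0.04, 2.7], [-1, 4.14], [0.28, 2.66], [-3.11, 3.11]. Speed limits (rad/s): [2.57, 2.57, 3.14, 3.14, 3.14, 3.14].

## Interface

Orientations are given as [roll, pitch, yaw] about the fixed x, y, z axes, in that order (R = Rz(yaw) Ry(pitch) Rx(roll)).
In Python, from cell import robot gives the robot as it stands. The module is installed in compiled form; this text tells all that it offers.
- The arm moves only by the shell command python3 -m creep 'ROWS' [FORCE]. ROWS is JSON, a list of rows, each an object with "translation": the shift along the tool's x, y, z in m, a list of three; "twist": the turn, a rotation vector about the tool's x, y, z in rad, a list of three; "hand": the opening in per cent of the stroke, from 0 (shut) to 100 (fully open). A call has 1 to 5 rows; each row is the pose to reach, as a shift and turn from the pose measured when the call began, along the tool's axes at that moment; what a row does not reach only later rows make up. A row lasts 1/10 s, in which the tool goes at most 50 mm and 8.59 degrees, less where a joint would pass 70% of its speed; a pose out of reach is approached as far as the arm can. A call with a gripper value outside its range is refused whole. The fingers move at their own pace and stop on an object; FORCE is the grip in N (left out, the last holds). Time passes only in rows, so rows that repeat a pose let the fingers close. It gives the time, the measured TCP pose, the force and the opening at its end, in the units of the state.
- robot.observe(): the state, without advancing time (a new reading comes with each control period).
- robot.read_camera(name): name is "scene" or "top" or "wrist"; returns the picture (400x640x3 uint8, blue, green, red); there is no depth.
- robot.calibration(name): a dict with "intrinsics" (3x3 intrinsics, pixels), "cam_to_world" (4x4, takes a point from camera to world coordinates); the wrist camera has in their place "mount" (4x4, takes a point from camera to tool coordinates, whose origin is the TCP and whose axes are the tool frame's). Camera axes: x right, y up, looking along -z (the intrinsics and any distortion apply to the point x, -y, -z); pixel columns grow to the right and rows downward; lengths in m; the calibration is good to about 2 mm. The wrist camera is an equidistant fisheye: a pixel r from the principal point sees the ray r / f radians off the axis. A picture is of the moment at which its call begins: read the wrist's pose just before it. calibration takes no time and is no camera call.
- robot.hand_in(): hands the job in, once; it reports no verdict.
The state is a dict: "time": time; "qpos": joint angles; "qvel": joint speeds; "joint_efforts": joint torques, N m; "tool_pos": TCP position; "tool_rot": TCP orientation; "contact_force": force on the tool from outside, world axes, zero at the start; "torque": the same for the moment, N m; "opening": finger opening in m.
Only numpy, scipy, OpenCV 4.12 (cv2) and the standard library are available. Lean on these libraries where they do the work, as an engineer would, in place of code of your own. Each camera call takes 0.05 s, during which the arm holds its last target. There are 200 camera calls.

## Working session

There is one attempt and no reset: what is moved stays moved. The work goes in short steps, Python scripts to look and compute and a shell command to move; the robot and the scene stay as the last step left them, time stands still between calls to the robot, and variables do not carry over. Pictures are saved under pics/ and viewed, about 8 in all and at most 12, crops included, and the job is handed in when it is done.

```bash
mkdir -p pics; python3 - <<'E'
from cell import robot
import cv2,numpy as np
s=robot.observe();print({k:np.round(v,3).tolist() for k,v in s.items()}, robot.tip_extent)
for n in ("scene","top","wrist"):
    cv2.imwrite(f"pics/{n}0.png",robot.read_camera(n))
    c=robot.calibration(n);print(n,{k:np.round(v,4).tolist() for k,v in c.items()})
E
```

```text
{'time': 0.0, 'qpos': [-1.27, 0.343, 1.525, -0.0, 1.275, -0.146], 'qvel': [-0.001, -0.001, -0.001, -0.0, -0.0, 0.001], 'joint_efforts': [-0.004, -43.126, -24.422, 0.072, 0.056, -0.0], 'tool_pos': [0.227, -0.473, 0.251], 'tool_rot': [3.008, 1.569, 1.884], 'contact_force': [-0.289, 0.231, -0.469], 'torque': [0.002, 0.002, 0.031], 'opening': 0.092} 0.025
scene {'intrinsics': [[389.4967, 0.0, 314.6787], [0.0, 389.4967, 205.5717], [0.0, 0.0, 1.0]], 'cam_to_world': [[-0.8546, -0.3197, 0.4093, 0.8851], [0.5193, -0.5362, 0.6654, 0.4443], [0.0067, 0.7812, 0.6242, 0.5705], [0.0, 0.0, 0.0, 1.0]]}
top {'intrinsics': [[366.4116, 0.0, 316.7481], [0.0, 366.4116, 199.2762], [0.0, 0.0, 1.0]], 'cam_to_world': [[0.026, 0.9875, -0.1556, 0.4218], [-0.9997, 0.0262, -0.0011, -0.0745], [0.003, 0.1556, 0.9878, 0.9631], [0.0, 0.0, 0.0, 1.0]]}
wrist {'intrinsics': [[309.7069, 0.0, 318.5948], [0.0, 309.7069, 201.2582], [0.0, 0.0, 1.0]], 'mount': [[0.0019, 0.2575, -0.9663, -0.133], [0.0018, 0.9663, 0.2575, 0.0683], [1.0, -0.0023, 0.0014, 0.0003], [0.0, 0.0, 0.0, 1.0]]}
```

View pics/top0.png

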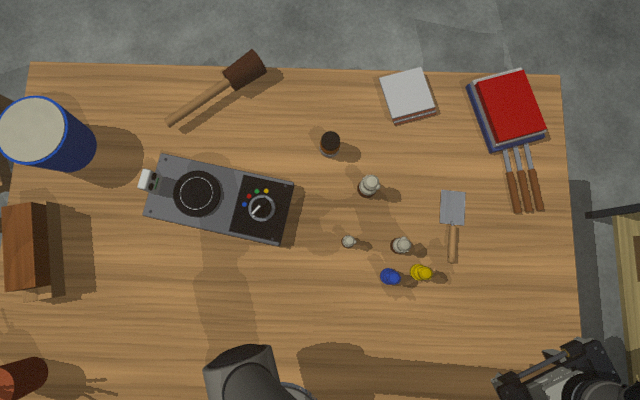

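View pics/scene0.png

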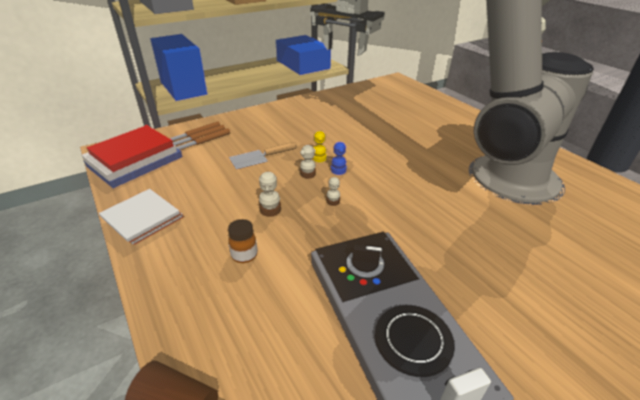

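The top view shows the station with the turntable near (197,194) and the dial near (261,207). The busts are large at (369,186), medium at (402,244) and small at (349,241). The blue and yellow decoys are at (390,276) and (421,272), and the jar is at (330,143).

```bash
cat >h.py <<'E'
from cell import robot
import cv2,numpy as np
from scipy.spatial.transform import Rotation as R
def pose():
    s=robot.observe();T=np.eye(4);T[:3,:3]=R.from_euler('xyz',s['tool_rot']).as_matrix();T[:3,3]=s['tool_pos'];return T
def ray(name,uv,T=None):
    c=robot.calibration(name);K=c['intrinsics'];p=(np.array(uv,float)-[K[0][2],K[1][2]])/K[0][0]
    if name=='wrist':
        r=np.hypot(*p);d=np.r_[p*np.sinc(r/np.pi)/1,np.cos(r)];M=T@np.array(c['mount'])
    else: d=np.r_[p,1];M=np.array(c['cam_to_world'])
    d=M[:3,:3]@(d*[1,-1,-1]);return M[:3,3],d/np.linalg.norm(d)
def onz(name,uv,z,T=None):
    o,d=ray(name,uv,T);return o+d*(z-o[2])/d[2]
def proj(name,P,T=None):
    c=robot.calibration(name);K=np.array(c['intrinsics']);M=T@np.array(c['mount']) if name=='wrist' else np.array(c['cam_to_world'])
    q=(np.linalg.inv(M)@np.r_[P,1])[:3]*[1,-1,-1]
    if name=='wrist':
        n=np.hypot(q[0],q[1]);a=np.arctan2(n,q[2]);p=q[:2]/max(n,1e-9)*a
    else:p=q[:2]/q[2]
    return p*K[0,0]+K[:2,2]
def go(P,jaw):
    """shift (tool axes) and rotvec to bring TCP to P pointing down with jaw direction angle `jaw` (mod pi)"""
    T=pose();best=None
    for j in (jaw,jaw+np.pi):
        z=np.array([np.cos(j),np.sin(j),0]);x=np.array([0,0,-1.]);M=np.c_[x,np.cross(z,x),z]
        w=R.from_matrix(T[:3,:3].T@M).as_rotvec()
        print('shift',np.round(T[:3,:3].T@(np.array(P)-T[:3,3]),4),'twist',np.round(w,3),'deg',round(np.degrees(np.linalg.norm(w)),1))
E
python3 - <<'E'
from h import *
im=cv2.imread('pics/top0.png');hsv=cv2.cvtColor(im,cv2.COLOR_BGR2HSV)
print('turntable',onz('top',(197,194),.045),'dial',onz('top',(261,207),.076))
# dots
for n,(a,b) in dict(red=(0,6),blue=(105,125),yellow=(24,34),green=(45,80)).items():
    m=cv2.inRange(hsv,(a,120,80),(b,255,255));sub=np.zeros_like(m);sub[180:215,238:290]=m[180:215,238:290]
    q=cv2.moments(sub,True)
    if q['m00']: c=(q['m10']/q['m00'],q['m01']/q['m00']);print(n,q['m00'],np.round(c,1),onz('top',c,.04))
for n,uv,z in (('med',(402,243),.066),('large',(370,184),.08),('small',(348,241),.052),('yellow',(421,272),.066),('blue',(390,276),.066),('jar',(330,141),.075)): print(n,onz('top',uv,z))
cv2.imwrite('pics/c1.png',cv2.resize(im[135:300,135:455],None,fx=2.5,fy=2.5,interpolation=cv2.INTER_CUBIC))
E
```

```text
turntable [0.57191136 0.23088276 0.045     ] dial [0.53883732 0.06204677 0.076     ]
red 20.0 [248.8 195.8] [0.57170918 0.10027345 0.04      ]
blue 21.0 [244. 204.] [0.5501368  0.11117647 0.04      ]
yellow 17.0 [265.5 190.4] [0.58683539 0.05814295 0.04      ]
green 17.0 [256.2 190.8] [0.58513387 0.08185084 0.04      ]
med [ 0.46089219 -0.28378041  0.066     ]
large [ 0.60235256 -0.20332891  0.08      ]
small [ 0.46292537 -0.15348643  0.052     ]
yellow [ 0.39273504 -0.32879221  0.066     ]
blue [ 0.38137009 -0.25416071  0.066     ]
jar [ 0.71100584 -0.10299537  0.075     ]
```

View pics/c1.png

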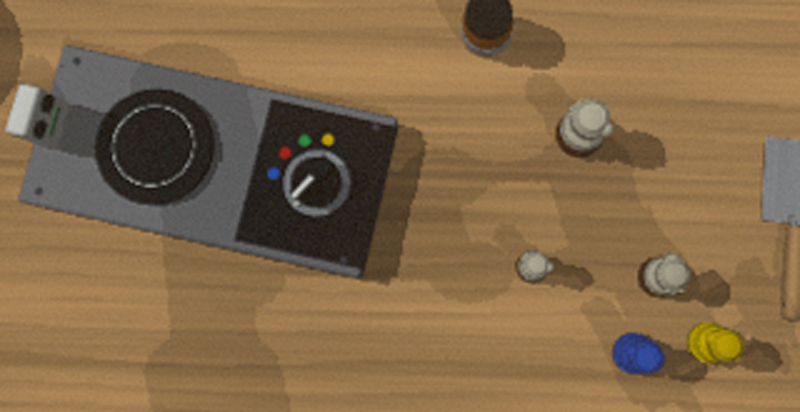

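The crop confirms the layout. The pointer line runs lower-left from the dial centre at (318,182), about 60° short of blue's dot, so the dial is at the 0° stop. Clockwise the dots run blue, red, green, yellow, which puts red at the 90° stop. Next I hover over the medium bust.

```bash
python3 - <<'E'
from h import *
print(onz('top',(404.2,243.8),.07),onz('top',(399.5,245.8),.008))
T=pose();j=np.arctan2(T[1,2],T[0,2]);print('jaw',np.degrees(j));go([.457,-.285,.20],j)
E
```

```text
[ 0.45893019 -0.28815959  0.07      ] [ 0.45604545 -0.29076454  0.008     ]
jaw -64.39765286665447
shift [ 0.0513  0.2889 -0.0702] twist [-0.    -0.001 -0.   ] deg 0.1
shift [ 0.0513  0.2889 -0.0702] twist [ 3.142e+00 -0.000e+00  2.000e-03] deg 180.0
```

```bash
python3 -m creep '[{"translation":[0.01,0.05,-0.012],"twist":[0,0,0],"hand":100},{"translation":[0.02,0.095,-0.024],"twist":[0,0,0],"hand":100},{"translation":[0.03,0.14,-0.036],"twist":[0,0,0],"hand":100},{"translation":[0.04,0.185,-0.046],"twist":[0,0,0],"hand":100},{"translation":[0.045,0.23,-0.056],"twist":[0,0,0],"hand":100}]'
python3 -m creep '[{"translation":[0.003,0.04,-0.01],"twist":[0,0,0],"hand":100},{"translation":[0.006,0.06,-0.014],"twist":[0,0,0],"hand":100},{"translation":[0.006,0.06,-0.014],"twist":[0,0,0],"hand":100},{"translation":[0.006,0.06,-0.014],"twist":[0,0,0],"hand":100}]'
python3 - <<'E'
from h import *
T=pose();im=robot.read_camera('wrist');np.save('T1.npy',T);cv2.imwrite('pics/w1.png',im);print(T[:3,3])
print([np.round(proj('wrist',p,T)) for p in ([.459,-.288,.07],[.456,-.29,.0])])
E
```

```text
time: 0.65
tool_pos: [0.4109, -0.3215, 0.2053]
tool_rot: [-3.0, 1.568, 2.159]
contact_force: [1.2, -0.2, -0.6]
opening: 0.092
time: 1.05
tool_pos: [0.4587, -0.2828, 0.199]
tool_rot: [-2.816, 1.567, 2.344]
contact_force: [0.6, -0.7, -0.3]
opening: 0.0915
[ 0.45873401 -0.28284535  0.19902622]
[array([325., 202.]), array([324., 188.])]
```

View pics/w1.png

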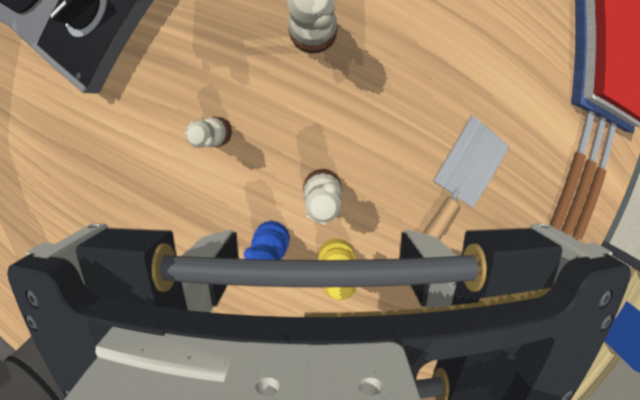

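The wrist view shows the medium bust with its head at about (323,205) and plinth at (323,180), matching the prediction of (325,202). The blue decoy is at (268,242) and the yellow one at (338,270). I zoom in to find the bun direction.

```bash
python3 - <<'E'
from h import *
im=cv2.imread('pics/w1.png');cv2.imwrite('pics/w1c.png',cv2.resize(im[160:240,273:373],None,fx=7,fy=7,interpolation=cv2.INTER_CUBIC))
T=np.load('T1.npy')
for z,uv in ((.078,(323,207)),(.0,(323,181))):print(onz('wrist',uv,z,T))
print(T[:3,1:3])
E
```

```text
[ 0.45606569 -0.28778526  0.078     ]
[ 0.46274228 -0.28528895  0.        ]
[[ 0.90142883  0.43292103]
 [ 0.432926   -0.90142629]
 [-0.0010693  -0.00316579]]
```

View pics/w1c.png

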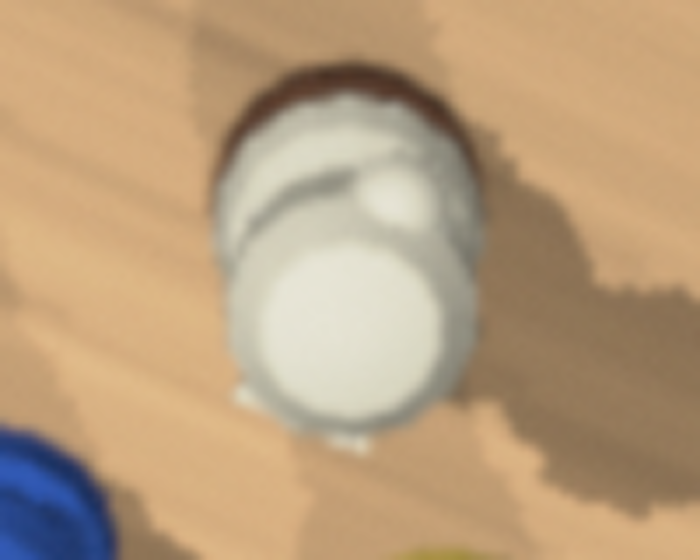

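The bun is up and to the right of the head, about 25° off the tool's y axis, so in the world frame it points along +x. The jaws should therefore close along world y.

```bash
python3 - <<'E'
from h import *
T=np.load('T1.npy')
for z,uv in ((.084,(323.3,207.1)),(.074,(323.6,204.1)),(.01,(323,188))):print(onz('wrist',uv,z,T))
go([.457,-.288,.11],-np.pi/2)
print(robot.observe()['qpos'])
# turntable ring from top image
im=cv2.imread('pics/top0.png');g=cv2.cvtColor(im,cv2.COLOR_BGR2GRAY)
m=np.zeros_like(g);m[165:222,170:226]=255
b=((g>110)&(m>0)).astype(np.uint8)
ys,xs=np.nonzero(b);r=np.hypot(xs-197,ys-193.5);k=(r>12)&(r<21)
e=cv2.fitEllipse(np.c_[xs,ys][k].astype(np.float32));print(e,k.sum());c=onz('top',e[0],.045);print('tt',c)
print('radius check',[np.linalg.norm(onz('top',(e[0][0]+d,e[0][1]),.045)-c) for d in (e[1][0]/2,e[1][1]/2)])
E
```

```text
[ 0.45762529 -0.2872461   0.084     ]
[ 0.45761715 -0.28764451  0.074     ]
[ 0.45765687 -0.28766539  0.01      ]
shift [ 0.0892 -0.0032  0.0038] twist [ 0.447 -0.003  0.002] deg 25.6
shift [ 0.0892 -0.0032  0.0038] twist [-2.695e+00 -2.000e-03 -4.000e-03] deg 154.4
[-6.96128628e-01  4.15900412e-01  1.56388256e+00  3.81594543e-04
  1.16473315e+00  4.27997961e-01]
((195.65406799316406, 193.03628540039062), (31.126832962036133, 32.95780944824219), 53.22392654418945) 27
tt [0.57430078 0.23448866 0.045     ]
radius check [np.float64(0.03950758745309278), np.float64(0.041831864183541435)]
```

```bash
python3 -m creep '[{"translation":[0.02,-0.002,0.004],"twist":[0.14,0,0],"hand":100},{"translation":[0.04,-0.003,0.004],"twist":[0.29,-0.001,0],"hand":100},{"translation":[0.06,-0.003,0.004],"twist":[0.42,-0.003,0.002],"hand":100},{"translation":[0.075,-0.003,0.004],"twist":[0.447,-0.003,0.002],"hand":100},{"translation":[0.075,-0.003,0.004],"twist":[0.447,-0.003,0.002],"hand":100}]'
python3 - <<'E'
from h import *
go([.4576,-.2875,.072],-np.pi/2)
E
```

```text
time: 1.6
tool_pos: [0.4553, -0.2885, 0.1225]
tool_rot: [-2.241, 1.567, 2.468]
contact_force: [-0.3, 0.2, 0.2]
opening: 0.0918
shift [ 0.0505  0.0025 -0.0009] twist [-0.003 -0.002  0.003] deg 0.3
shift [ 0.0505  0.0025 -0.0009] twist [3.139e+00 4.000e-03 3.000e-03] deg 179.8
```

```bash
python3 -m creep '[{"translation":[0.017,0.0025,-0.001],"twist":[0,0,0.003],"hand":100},{"translation":[0.034,0.0025,-0.001],"twist":[0,0,0.003],"hand":100},{"translation":[0.05,0.0025,-0.001],"twist":[0,0,0.003],"hand":100},{"translation":[0.05,0.0025,-0.001],"twist":[0,0,0.003],"hand":80},{"translation":[0.05,0.0025,-0.001],"twist":[0,0,0.003],"hand":60}]' 12
python3 -m creep '[{"translation":[0,0,0],"twist":[0,0,0],"hand":25},{"translation":[0,0,0],"twist":[0,0,0],"hand":10},{"translation":[0,0,0],"twist":[0,0,0],"hand":10},{"translation":[0,0,0],"twist":[0,0,0],"hand":10},{"translation":[0,0,0],"twist":[0,0,0],"hand":10}]' 12
```

```text
time: 2.1
tool_pos: [0.4576, -0.2882, 0.0735]
tool_rot: [2.628, 1.569, 1.054]
contact_force: [0.3, -0.8, 0.5]
opening: 0.0803
time: 2.6
tool_pos: [0.4577, -0.2882, 0.0737]
tool_rot: [2.456, 1.569, 0.882]
contact_force: [0.1, 0.6, 0.1]
opening: 0.0405
```

```bash
python3 -m creep '[{"translation":[0,0,0],"twist":[0,0,0],"hand":10},{"translation":[0,0,0],"twist":[0,0,0],"hand":10},{"translation":[0,0,0],"twist":[0,0,0],"hand":10}]' 15
python3 -m creep '[{"translation":[-0.02,0,0],"twist":[0,0,0],"hand":10},{"translation":[-0.05,0,0],"twist":[0,0,0],"hand":10},{"translation":[-0.09,0,0],"twist":[0,0,0],"hand":10},{"translation":[-0.12,0,0],"twist":[0,0,0],"hand":10},{"translation":[-0.12,0,0],"twist":[0,0,0],"hand":10}]' 15
python3 - <<'E'
from h import *
T=pose();j=np.arctan2(T[1,2],T[0,2]);go([.5743,.2345,.21],j)
print(robot.observe()['torque'])
E
```

```text
time: 2.9
tool_pos: [0.4577, -0.288, 0.0736]
tool_rot: [2.602, 1.569, 1.028]
contact_force: [0.3, 0.1, 0.7]
opening: 0.0309
time: 3.4
tool_pos: [0.4592, -0.2896, 0.1979]
tool_rot: [1.09, 1.562, -0.484]
contact_force: [-0.4, 0.1, -2.1]
opening: 0.0308
shift [-0.0133  0.1137 -0.5244] twist [ 0.     0.004 -0.007] deg 0.5
shift [-0.0133  0.1137 -0.5244] twist [-3.142  0.012  0.006] deg 180.0
[0.02838564 0.01729897 0.03647313]
```

```bash
python3 -m creep '[{"translation":[-0.003,0.008,-0.035],"twist":[0,0.004,-0.007],"hand":10},{"translation":[-0.006,0.016,-0.075],"twist":[0,0.004,-0.007],"hand":10},{"translation":[-0.009,0.025,-0.115],"twist":[0,0.004,-0.007],"hand":10},{"translation":[-0.012,0.034,-0.155],"twist":[0,0.004,-0.007],"hand":10},{"translation":[-0.013,0.042,-0.195],"twist":[0,0.004,-0.007],"hand":10}]'
python3 -m creep '[{"translation":[0,0.008,-0.04],"twist":[0,0,0],"hand":10},{"translation":[0,0.016,-0.08],"twist":[0,0,0],"hand":10},{"translation":[0,0.024,-0.12],"twist":[0,0,0],"hand":10},{"translation":[0,0.032,-0.155],"twist":[0,0,0],"hand":10},{"translation":[0,0.036,-0.18],"twist":[0,0,0],"hand":10}]'
python3 -m creep '[{"translation":[0,0,-0.005],"twist":[0,0,0],"hand":10},{"translation":[0,0,-0.005],"twist":[0,0,0],"hand":10}]'
python3 - <<'E'
from h import *
T=pose();im=robot.read_camera('wrist');np.save('T2.npy',T);cv2.imwrite('pics/w2.png',im);print(T[:3,3])
print([np.round(proj('wrist',p,T)) for p in ([.5743,.2345,.045],[.539,.062,.076])])
E
```

```text
time: 3.9
tool_pos: [0.5014, -0.0931, 0.2095]
tool_rot: [-2.057, 1.57, 2.652]
contact_force: [1.2, 0.4, -1.6]
opening: 0.031
time: 4.4
tool_pos: [0.5377, 0.0892, 0.2081]
tool_rot: [-1.823, 1.568, 2.888]
contact_force: [0.1, -1.0, -1.0]
opening: 0.0309
time: 4.6
tool_pos: [0.5369, 0.0947, 0.2067]
tool_rot: [-1.654, 1.565, 3.059]
contact_force: [0.1, -1.2, -1.6]
opening: 0.0312
[0.53689891 0.09474551 0.20674794]
[array([182., 155.]), array([356., 196.])]
```

View pics/w2.png

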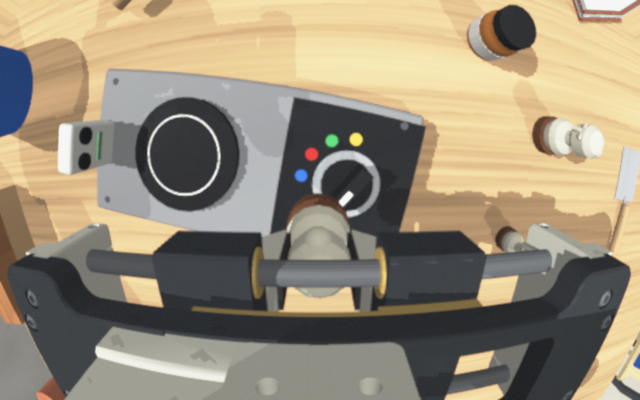

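The ring is at (184,155), against a prediction of (182,155). The dial ring is at (346,183), the red dot at (311,154) and the bust hangs upright in the grip. I fit the ring and dots in this view.

```bash
python3 - <<'E'
from h import *
from scipy.optimize import least_squares
T=np.load('T2.npy');im=cv2.imread('pics/w2.png');hsv=cv2.cvtColor(im,cv2.COLOR_BGR2HSV);g=im.min(2)
ys,xs=np.nonzero(g>140);r=np.hypot(xs-184,ys-155);k=(r>28)&(r<46)
P=np.array([onz('wrist',p,.045,T)[:2] for p in np.c_[xs,ys][k]])
f=least_squares(lambda q:np.hypot(*(P-q[:2]).T)-q[2],[.574,.234,.041],loss='soft_l1',f_scale=.002);tt=f.x[:2];print('tt',f.x,k.sum())
D={}
for n,(a,b) in dict(red=(0,8),blue=(105,125),yellow=(24,34),green=(45,80)).items():
    m=cv2.inRange(hsv,(a,120,80),(b,255,255));s=np.zeros_like(m);s[125:190,290:370]=m[125:190,290:370]
    q=cv2.moments(s,True);c=(q['m10']/q['m00'],q['m01']/q['m00']);D[n]=onz('wrist',c,.0395,T)[:2];print(n,np.round(c,1),q['m00'],D[n])
Q=np.array(list(D.values()));f=least_squares(lambda q:np.hypot(*(Q-q).T)-.046,[.54,.062]);d=f.x;print('dial',d,f.fun,'dist',np.linalg.norm(tt-d))
for n in D:print(n,np.degrees(np.arctan2(*(D[n]-d)[::-1])))
print('yaw',np.degrees(np.arctan2(*(tt-d)[::-1]))-90)
for a,b in (((341,206),(352,194)),):
    A,B=onz('wrist',a,.076,T),onz('wrist',b,.076,T);print('pointer',A,B,np.degrees(np.arctan2(*(A-B)[:2][::-1])))
j=np.arctan2(T[1,2],T[0,2]);go([*tt,.19],j)
E
```

```text
tt [0.57403387 0.23455772 0.04105693] 695
red [311.2 153.9] 145.0 [0.57185918 0.10189651]
blue [300.6 175.1] 154.0 [0.5509122  0.11243531]
yellow [355.5 139.1] 111.0 [0.58674004 0.05904504]
green [331.4 140.3] 136.0 [0.58523465 0.08241547]
dial [0.54159239 0.06738443] [-9.61650809e-05  4.78888191e-06 -8.86100594e-05  1.58195866e-04] dist 0.17029197951496325
red 48.74952555666522
blue 78.3119294026194
yellow -10.465361345165162
green 19.004465125037385
yaw -10.982257873506256
pointer [0.5298941  0.07468496 0.076     ] [0.54089494 0.0652047  0.076     ] 139.24602576241472
shift [ 0.0169  0.0369 -0.1408] twist [-0.001 -0.     0.005] deg 0.3
shift [ 0.0169  0.0369 -0.1408] twist [3.14  0.008 0.   ] deg 179.9
```

```bash
python3 -m creep '[{"translation":[0.003,0.01,-0.035],"twist":[0,0,0.005],"hand":10},{"translation":[0.006,0.02,-0.075],"twist":[0,0,0.005],"hand":10},{"translation":[0.01,0.03,-0.115],"twist":[0,0,0.005],"hand":10},{"translation":[0.017,0.037,-0.141],"twist":[0,0,0.005],"hand":10},{"translation":[0.017,0.037,-0.141],"twist":[0,0,0.005],"hand":10}]'
python3 -m creep '[{"translation":[0,0,0],"twist":[0,0,0],"hand":10}]'
python3 - <<'E'
from h import *
T=pose();go([.574,.2346,.123],np.arctan2(T[1,2],T[0,2]))
E
```

```text
time: 5.15
tool_pos: [0.5741, 0.236, 0.1882]
tool_rot: [-1.645, 1.569, 3.068]
contact_force: [0.4, 0.3, -1.5]
opening: 0.0308
time: 5.25
tool_pos: [0.5741, 0.2346, 0.1877]
tool_rot: [-1.242, 1.568, -2.813]
contact_force: [0.1, -0.3, -1.2]
opening: 0.0305
shift [ 0.0647  0.     -0.    ] twist [-0.     0.001  0.003] deg 0.2
shift [ 0.0647  0.     -0.    ] twist [ 3.142e+00  4.000e-03 -1.000e-03] deg 180.0
```

```bash
python3 -m creep '[{"translation":[0.02,0,0],"twist":[0,0,0.003],"hand":10},{"translation":[0.04,0,0],"twist":[0,0,0.003],"hand":10},{"translation":[0.056,0,0],"twist":[0,0,0.003],"hand":10},{"translation":[0.063,0,0],"twist":[0,0,0.003],"hand":10},{"translation":[0.063,0,0],"twist":[0,0,0.003],"hand":10}]'
python3 -m creep '[{"translation":[0.001,0,0],"twist":[0,0,0],"hand":10},{"translation":[0.002,0,0],"twist":[0,0,0],"hand":10},{"translation":[0.003,0,0],"twist":[0,0,0],"hand":10},{"translation":[0.004,0,0],"twist":[0,0,0],"hand":10},{"translation":[0.004,0,0],"twist":[0,0,0],"hand":10}]'
```

```text
time: 5.75
tool_pos: [0.5737, 0.2329, 0.124]
tool_rot: [-0.737, 1.569, -2.31]
contact_force: [-0.1, -0.0, -1.4]
opening: 0.0305
time: 6.25
tool_pos: [0.5737, 0.233, 0.1201]
tool_rot: [-0.693, 1.569, -2.265]
contact_force: [0.1, -0.2, -1.6]
opening: 0.0307
```

No contact yet, with about 1.5 mm to go.

```bash
python3 -m creep '[{"translation":[0.0005,0,0],"twist":[0,0,0],"hand":10},{"translation":[0.001,0,0],"twist":[0,0,0],"hand":10},{"translation":[0.0015,0,0],"twist":[0,0,0],"hand":10},{"translation":[0.0015,0,0],"twist":[0,0,0],"hand":10}]'
```

```text
time: 6.65
tool_pos: [0.5737, 0.2331, 0.1186]
tool_rot: [-0.682, 1.569, -2.254]
contact_force: [-0.2, 0.1, -1.2]
opening: 0.0306
```

```bash
python3 -m creep '[{"translation":[0.0005,0,0],"twist":[0,0,0],"hand":10},{"translation":[0.001,0,0],"twist":[0,0,0],"hand":10},{"translation":[0.001,0,0],"twist":[0,0,0],"hand":10}]'
```

```text
time: 6.95
tool_pos: [0.574, 0.2332, 0.1186]
tool_rot: [0.011, 1.57, -1.561]
contact_force: [-1.8, 0.5, 5.3]
opening: 0.0308
```

Contact reads 5 N upward at the expected height, so I release.

```bash
python3 -m creep '[{"translation":[-0.0003,0,0],"twist":[0,0,0],"hand":38},{"translation":[-0.0003,0,0],"twist":[0,0,0],"hand":45},{"translation":[-0.0003,0,0],"twist":[0,0,0],"hand":55},{"translation":[-0.0003,0,0],"twist":[0,0,0],"hand":65},{"translation":[-0.0003,0,0],"twist":[0,0,0],"hand":65}]'
python3 -m creep '[{"translation":[0,0,0],"twist":[0,0,0],"hand":70},{"translation":[-0.015,0,0],"twist":[0,0,0],"hand":70},{"translation":[-0.045,0,0],"twist":[0,0,0],"hand":70},{"translation":[-0.09,0,0],"twist":[0,0,0],"hand":70},{"translation":[-0.09,0,0],"twist":[0,0,0],"hand":70}]'
python3 - <<'E'
from h import *
go([.5416,.0674,.21],np.radians(48.8));print(robot.observe()['qpos'])
E
```

```text
time: 7.45
tool_pos: [0.574, 0.2332, 0.1187]
tool_rot: [-0.237, 1.569, -1.809]
contact_force: [0.7, -0.0, 0.3]
opening: 0.0583
time: 7.95
tool_pos: [0.5768, 0.2341, 0.2153]
tool_rot: [1.728, 1.559, 0.156]
contact_force: [-0.2, 0.2, 0.3]
opening: 0.0642
shift [ 0.0046 -0.0351  0.1668] twist [-2.424  0.013 -0.007] deg 138.9
shift [ 0.0046 -0.0351  0.1668] twist [ 0.718 -0.006 -0.01 ] deg 41.1
[ 2.63121852e-01  5.43548692e-01  1.30203492e+00 -1.26950567e-03
  1.28468092e+00  1.83545777e+00]
```

```bash
python3 -m creep '[{"translation":[0,-0.008,0.035],"twist":[-0.13,0,0],"hand":70},{"translation":[0,-0.016,0.075],"twist":[-0.27,0,0],"hand":70},{"translation":[0,-0.024,0.115],"twist":[-0.41,0,0],"hand":70},{"translation":[0,-0.032,0.15],"twist":[-0.55,0,0],"hand":70},{"translation":[0.004,-0.035,0.167],"twist":[-0.69,0,0],"hand":70}]'
for i in 1 2; do :; done
python3 -m creep '[{"translation":[0,0,0],"twist":[-0.14,0,0],"hand":70},{"translation":[0,0,0],"twist":[-0.28,0,0],"hand":70},{"translation":[0,0,0],"twist":[-0.42,0,0],"hand":70},{"translation":[0,0,0],"twist":[-0.56,0,0],"hand":70},{"translation":[0,0,0],"twist":[-0.7,0,0],"hand":70}]'
python3 -m creep '[{"translation":[0,0,0],"twist":[-0.14,0,0],"hand":70},{"translation":[0,0,0],"twist":[-0.28,0,0],"hand":70},{"translation":[0,0,0],"twist":[-0.42,0,0],"hand":70},{"translation":[0,0,0],"twist":[-0.56,0,0],"hand":70},{"translation":[0,0,0],"twist":[-0.7,0,0],"hand":70}]'
python3 - <<'E'
from h import *
go([.5416,.0674,.15],np.radians(48.8));print(robot.observe()['qpos'])
E
```

```text
time: 8.45
tool_pos: [0.5411, 0.0646, 0.211]
tool_rot: [0.969, 1.559, 0.091]
contact_force: [-0.3, 0.2, -0.2]
opening: 0.0643
time: 8.95
tool_pos: [0.5411, 0.0646, 0.2107]
tool_rot: [0.263, 1.559, 0.091]
contact_force: [0.4, -0.6, -0.2]
opening: 0.0644
time: 9.45
tool_pos: [0.541, 0.0646, 0.2105]
tool_rot: [-0.444, 1.559, 0.09]
contact_force: [-0.4, 0.0, 0.4]
opening: 0.0647
shift [0.0605 0.0025 0.0013] twist [-0.318  0.01   0.007] deg 18.3
shift [0.0605 0.0025 0.0013] twist [ 2.823  0.01  -0.014] deg 161.8
[-2.26422829e-02  4.07702667e-01  1.54324273e+00  1.44207204e-03
  1.17882594e+00 -5.56440950e-01]
```

```bash
python3 -m creep '[{"translation":[0.01,0.0025,0.001],"twist":[-0.13,0.005,0.003],"hand":70},{"translation":[0.025,0.0025,0.001],"twist":[-0.25,0.01,0.007],"hand":70},{"translation":[0.04,0.0025,0.001],"twist":[-0.318,0.01,0.007],"hand":70},{"translation":[0.06,0.0025,0.001],"twist":[-0.318,0.01,0.007],"hand":70},{"translation":[0.06,0.0025,0.001],"twist":[-0.318,0.01,0.007],"hand":70}]'
python3 - <<'E'
from h import *
T=pose();im=robot.read_camera('wrist');cv2.imwrite('pics/w3.png',im);go([.5416,.0674,.074],np.radians(48.8))
d=np.array([.5416,.0674,.076]);print([np.round(proj('wrist',d+[.025*s*np.cos(np.radians(138.8)),.025*s*np.sin(np.radians(138.8)),0],T)) for s in (-1,0,1)])
E
```

```text
time: 9.95
tool_pos: [0.5397, 0.0673, 0.148]
tool_rot: [2.26, 1.565, 3.112]
contact_force: [-0.1, -0.5, -0.8]
opening: 0.0644
shift [ 0.0755 -0.0009  0.0009] twist [-0.001 -0.002 -0.002] deg 0.2
shift [ 0.0755 -0.0009  0.0009] twist [ 3.141e+00 -4.000e-03  3.000e-03] deg 180.0
[array([321., 257.]), array([322., 224.]), array([322., 189.])]
```

View pics/w3.png

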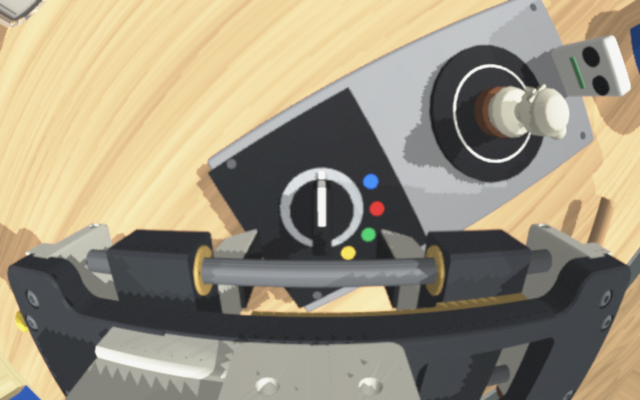

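The bust stands upright inside the ring, with its plinth at (490,112). The pointer line at (321,170–225) lies along the tool axis, so the jaws are aligned with the bar. I descend and grip.

```bash
python3 -m creep '[{"translation":[0.02,-0.001,0.001],"twist":[0,-0.002,-0.002],"hand":70},{"translation":[0.04,-0.001,0.001],"twist":[0,-0.002,-0.002],"hand":70},{"translation":[0.06,-0.001,0.001],"twist":[0,-0.002,-0.002],"hand":70},{"translation":[0.074,-0.001,0.001],"twist":[0,-0.002,-0.002],"hand":70},{"translation":[0.074,-0.001,0.001],"twist":[0,-0.002,-0.002],"hand":60}]' 30
python3 -m creep '[{"translation":[0,0,0],"twist":[0,0,0],"hand":30},{"translation":[0,0,0],"twist":[0,0,0],"hand":10},{"translation":[0,0,0],"twist":[0,0,0],"hand":0},{"translation":[0,0,0],"twist":[0,0,0],"hand":0},{"translation":[0,0,0],"twist":[0,0,0],"hand":0}]' 30
python3 -m creep '[{"translation":[0,0,0],"twist":[0,0,0],"hand":0},{"translation":[0,0,0],"twist":[0,0,0],"hand":0},{"translation":[0,0,0],"twist":[0,0,0],"hand":0}]' 30
```

```text
time: 10.5
tool_pos: [0.5413, 0.0674, 0.0749]
tool_rot: [2.141, 1.569, 2.992]
contact_force: [0.3, 0.9, 0.5]
opening: 0.06
time: 11.0
tool_pos: [0.5414, 0.0674, 0.0753]
tool_rot: [2.074, 1.569, 2.925]
contact_force: [-0.4, -0.0, -0.2]
opening: 0.0208
time: 11.3
tool_pos: [0.5419, 0.0678, 0.0754]
tool_rot: [1.281, 1.57, 2.132]
contact_force: [1.2, 3.2, -1.3]
opening: 0.0138
```

Gripped: the opening of 13.8 mm matches the 14 mm bar. I turn it 90° clockwise.

```bash
python3 -m creep '[{"translation":[0,0,0],"twist":[0.11,0,0],"hand":0},{"translation":[0,0,0],"twist":[0.22,0,0],"hand":0},{"translation":[0,0,0],"twist":[0.33,0,0],"hand":0},{"translation":[0,0,0],"twist":[0.44,0,0],"hand":0},{"translation":[0,0,0],"twist":[0.54,0,0],"hand":0}]' 30
python3 -m creep '[{"translation":[0,0,0],"twist":[0.11,0,0],"hand":0},{"translation":[0,0,0],"twist":[0.22,0,0],"hand":0},{"translation":[0,0,0],"twist":[0.33,0,0],"hand":0},{"translation":[0,0,0],"twist":[0.44,0,0],"hand":0},{"translation":[0,0,0],"twist":[0.54,0,0],"hand":0}]' 30
python3 - <<'E'
from h import *
T=pose();print(T[:3,3],np.degrees(np.arctan2(T[1,2],T[0,2])));go([.5416,.0674,.0752],np.radians(-41.2));print(robot.observe()['torque'],robot.observe()['opening'])
E
```

```text
time: 11.8
tool_pos: [0.5421, 0.0679, 0.0754]
tool_rot: [1.357, 1.57, 1.664]
contact_force: [1.1, 2.4, -1.8]
opening: 0.0139
time: 12.3
tool_pos: [0.5423, 0.068, 0.0754]
tool_rot: [1.456, 1.57, 1.218]
contact_force: [1.5, 2.2, -2.0]
opening: 0.0133
[0.54230726 0.06795056 0.07540314] -13.635718760149567
shift [ 0.0002 -0.0007 -0.0006] twist [ 0.481 -0.    -0.001] deg 27.6
shift [ 0.0002 -0.0007 -0.0006] twist [-2.661e+00  2.000e-03 -0.000e+00] deg 152.4
[ 0.28472454 -0.36354076  0.06728272] 0.013319887698565517
```

```bash
python3 -m creep '[{"translation":[0,0,0],"twist":[0.11,0,0],"hand":0},{"translation":[0,0,0],"twist":[0.22,0,0],"hand":0},{"translation":[0,0,0],"twist":[0.33,0,0],"hand":0},{"translation":[0,-0.0005,-0.0005],"twist":[0.44,0,0],"hand":0},{"translation":[0,-0.0005,-0.0005],"twist":[0.5,0,0],"hand":0}]' 30
python3 -m creep '[{"translation":[0,0,0],"twist":[0,0,0],"hand":0},{"translation":[0,0,0],"twist":[0,0,0],"hand":0}]' 30
python3 - <<'E'
from h import *
T=pose();print(np.degrees(np.arctan2(T[1,2],T[0,2])),robot.observe()['torque'])
E
```

```text
time: 12.8
tool_pos: [0.5425, 0.0678, 0.0754]
tool_rot: [1.354, 1.568, 0.612]
contact_force: [4.5, 2.6, -3.4]
opening: 0.0137
time: 13.0
tool_pos: [0.5425, 0.0678, 0.0754]
tool_rot: [1.357, 1.568, 0.616]
contact_force: [1.8, 2.4, -0.9]
opening: 0.0138
-42.4252657229539 [ 0.35849999 -0.31037954  0.0348948 ]
```

At -42.4° against a target of -41.2°, well inside the stop. I let go and rise.

```bash
python3 -m creep '[{"translation":[0,0,0],"twist":[0,0,0],"hand":25},{"translation":[0,0,0],"twist":[0,0,0],"hand":45},{"translation":[0,0,0],"twist":[0,0,0],"hand":60},{"translation":[0,0,0],"twist":[0,0,0],"hand":60},{"translation":[0,0,0],"twist":[0,0,0],"hand":60}]' 
python3 -m creep '[{"translation":[-0.02,0,0],"twist":[0,0,0],"hand":60},{"translation":[-0.05,0,0],"twist":[0,0,0],"hand":60},{"translation":[-0.09,0,0],"twist":[0,0,0],"hand":60},{"translation":[-0.13,0,0],"twist":[0,0,0],"hand":60},{"translation":[-0.13,0,0],"twist":[0,0,0],"hand":60}]'
python3 - <<'E'
from h import *
T=pose();im=robot.read_camera('wrist');cv2.imwrite('pics/w4.png',im)
c=np.radians(48.8);print([np.round(proj('wrist',[.5416+r*np.cos(c),.0674+r*np.sin(c),z],T)) for r,z in ((0,.076),(.025,.076),(.046,.04))])
print(proj('wrist',[.574,.2346,.045],T))
E
```

```text
time: 13.5
tool_pos: [0.5424, 0.0677, 0.0754]
tool_rot: [1.378, 1.568, 0.638]
contact_force: [0.0, 0.5, -0.6]
opening: 0.0494
time: 14.0
tool_pos: [0.5449, 0.0676, 0.2111]
tool_rot: [0.837, 1.558, 0.097]
contact_force: [0.2, 0.5, 0.0]
opening: 0.0553
[array([315., 202.]), array([315., 174.]), array([314., 147.])]
[225.25431078  51.09786691]
```

View pics/w4.png

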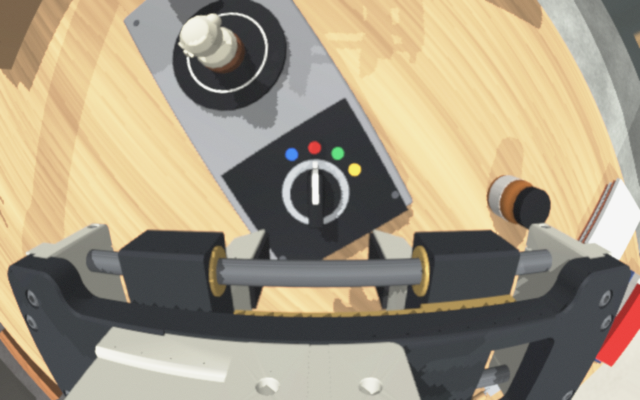

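The pointer line at (315,170–203) aims at the red dot at (314,147). The bust stands upright inside the ring, with its plinth near (230,53). I hand in.

```bash
python3 -c "
from cell import robot
print(robot.observe()['contact_force'],robot.hand_in())"
```

```text
the job is handed in; nothing more can be done
[ 1.13780871 -0.02504836 -0.17607112] None
```

I stood the medium bust on the turntable inside the white ring, then turned the dial clockwise from the 0° stop to the red dot at 90° and let go. The clock was at about 14 s when I handed in.

- **Set-down:** The bust went down slowly. Contact was about 5 N at the height expected for its underside on the turntable, and I released it there.
- **Last wrist picture:** It shows the bust upright within the ring and the pointer line aimed at the red dot, with the gripper clear of everything.
- **Other objects:** I never gripped or touched the other busts, the jar or the spatula. I did not take a final picture covering all of them, so that rests on the clearances along the path.

No check failed or disagreed.

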